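Put the blue-banded objective away in the accessory drawer

ROBOT

A 7-joint arm with a two-finger parallel gripper is mounted at the origin on the work surface. World frame = base frame: x ahead of the robot, y to its left, z up, the work surface at z = 0. Lengths are in m, angles in rad, forces in N, time in s.
With the tool pointing down it reaches from about 0.425 to 0.925 m from the base axis. Payload 6.8 kg.
Tool frame: the origin (TCP) lies between the finger pads; the fingertips stand r.tips_ahead ahead of it and the grasp point (between the pads) lies 5 mm behind it (r.tips_ahead is the distance from the TCP to the fingertips, in m); z points along the fingers, y is the line along which they close (so a half turn about z gives the same grasp; the last joint's range is limited). The gripper opens to 85 mm and grips with 20 to 120 N. Pads are 22 mm wide; open, the fingers measure 114 mm over their backs; the gripper's body (76 mm by 85 mm) begins 54 mm behind the grasp point. The pads swing forward as they close: fully open they stand 13 mm farther back than shut.
Start: joints at [-1.453, 0.477, 0.022, 1.555, -0.011, 1.109, -0.083], TCP at [0.151, 0.658, 0.245] pointing down, gripper open.
Joint ranges: [-2.96, 2.96], [-0.34, 2.1], [-1.41, 1.46], [0.24, 2.44], [-1.37, 4.51], [0.17, 1.92], [-2.96, 2.96]. Speed limits (rad/s): [2.39, 2.39, 3.14, 3.14, 3.14, 3.14, 3.14].

INTERFACE

Orientations are given as a rotation vector (axis times angle).
In Python, from bench import r gives the robot as it stands.
- The arm moves only by the tool move_arm, never from a script. Its argument "rows" is one flat list of numbers, 4 for each row, row after row: the shift along the tool's x, y, z in cm, then the turn about the tool's z in degrees. In form: [tx, ty, tz, twist, tx, ty, tz, twist, ...]. A call has 1 to 10 rows; each row is the pose to reach, as a shift and turn from the pose commanded when the call began, along the tool's axes at that moment; what a row does not reach only later rows make up. A row lasts 1/8 s, in which the tool goes at most 62.5 mm and 10.7 degrees, less where a joint would pass 70% of its speed; a pose out of reach is approached as far as the arm can. A call with a gripper value outside its range is refused whole. "fingers" is the opening, from 0 (shut) to 1 (fully open), set as the call begins (left out, the last holds). The fingers move at their own pace and stop on an object; "newtons" is the grip in N (left out, the last holds). Time passes only in rows, so rows that repeat a pose let the fingers close. It gives the time, the measured TCP pose, the force, the opening and the grip force at its end, in the units of the state.
- r.get_obs(): the state, without advancing time (a new reading comes with each control period).
- r.grab_frame(name): name is "scene" or "side" or "wrist"; returns the picture (420x560x3 uint8, blue, green, red); there is no depth.
- r.camera_params(name): a dict with "fx", "fy", "cx", "cy" (pixels), "k1" (the pictures are not rectified: a ray, as slopes to the right and down, at radius r is drawn at 1 + k1 r^2 times it, then the intrinsics apply), "world_from_camera" (4x4, takes a point from camera to world coordinates). Camera axes: x right, y down, z forward; pixel columns grow to the right and rows downward; lengths in m; the calibration is good to about 2 mm. A picture is of the moment at which its call begins: read the wrist's pose just before it. camera_params takes no time and is no camera call; for the wrist camera it gives the pose at the moment of the call.
- r.hand_in(): hands the job in; it is judged then, once.
The state is a dict: "clock": time; "joints": joint angles; "qvel": joint speeds; "tau": joint torques, N m; "tcp_pos": TCP position; "orientation": TCP orientation; "contact_force": force on the tool from outside, world axes, zero at the start; "moment": the same for the moment, N m; "grip_width": finger opening in m; "gripper_force": force on a finger pad.
Only numpy, scipy, OpenCV 4.12 (cv2) and the standard library are available. Lean on these libraries where they do the work, as an engineer would, in place of code of your own. Each camera call takes 0.05 s, during which the arm holds its last target. There are 200 camera calls.

TASK

Put the blue-banded microscope objective, in its capsule, away: stand it upright in the empty tray of the open drawer, setting it down rather than dropping it, then gently slide the drawer fully shut so that the capsule is still standing inside. Leave the yellow-banded capsule, the oil bottle and the specimen jar where they are.

Things in the scene. Friction and masses are not known exactly. Their poses are not given: they have to be found in the camera images.
- capsule_blue: objective capsule with BLUE markings: an upright cylinder 60 mm tall standing on the bench; black screw base 40 mm diameter and 14 mm high, above it a clear dome 36 mm diameter with a flat top, a blue collar around the dome 49 to 58 mm up and a blue dot on top; about 0.15 kg. Origin: centre of the underside, z up along its axis
- capsule_yellow: same capsule with YELLOW collar and dot, in use; stays on the bench. Origin: centre of the underside
- oil_bottle: small amber bottle, 30 mm diameter, 66 mm tall, white cap; stays on the bench. Origin: centre of the underside
- specimen_jar: small glass jar, 48 mm diameter, 62 mm tall, brass lid; stays on the bench. Origin: centre of the underside
- cabinet_edge (a point): middle of the front edge of the top of the fixed bench-top cabinet (grey steel, two blue drawers, the lower one shut): 190 mm above the bench; the cabinet is 270 mm wide (y) and reaches 245 mm from here along this frame's x axis. Drawers slide out along -x; a shut drawer's front face is 15 mm ahead of this edge. Small bottles, up to 241 mm above the bench, stand on the rear half of the top
- drawer (a joint): upper drawer's opening in m: 0 fully shut (front flush with the cabinet), grows as it is pulled out along the -x axis of cabinet_edge, stop at 0.165, where it starts. Plain slides, about 1 N friction plus 4 N per m/s; it stays where it is left; about 1.3 kg with its contents (cartons lie behind the trays). Front panel 80 mm high, 264 mm wide, its top edge 26 mm above the handle's bar
- drawer_handle (a point): middle of the upper drawer's handle: on the axis of a horizontal steel bar, 120 mm long and 11 mm thick, parallel to the front, 35 mm off the front panel, about 152 mm above the bench. It moves with the drawer; its x axis points into the cabinet. A push on the bar or on the front panel shuts the drawer
- tray_empty: the empty one of three white loose trays side by side behind the front panel: 110 (x, along the drawer) x 74 (y) mm, floor 3 mm, walls 3 mm thick, 18 mm high. Origin: centre of the underside, z up. The front panel is 57 mm from the tray's centre and rises 69 mm over the tray's floor; an outer tray's centre is 38 mm from the drawer's side. Shut, the drawer clears 70 mm over the tray's floor
- tray_eyepieces: same tray holding two eyepieces (up to 45 mm above its underside); stays in the drawer. Origin: centre of the underside
- tray_mailers: same tray holding three slide boxes (up to 33 mm above its underside); stays in the drawer. Origin: centre of the underside

How it is judged:
By the outcome, as a careful person would: the job done as asked, in the order asked, and still so for the second after the job is handed in, with the robot touching nothing.
It also fails if it takes over 51 s, if anything falls off the work surface, if the arm or the gripper's body presses on something with over 40 N, if the wrist force passes 120 N, or if a joint passes its speed limit or range.

## Working session

There is one attempt and no reset: what is moved stays moved. The work goes in short steps, Python scripts to look and compute and a tool call to move; the robot and the scene stay as the last step left them, time stands still between calls to the robot, and variables do not carry over. Pictures are saved under pics/ and viewed, at most 10 in all, crops included, and the job is handed in when it is done.

Besides the shell and the picture viewer there is one more tool, called after "Request:" as a command line: name --argument value ..., lists and objects as JSON in quotes. move_arm: Moves the arm, as the interface text tells. Its arguments: {"type":"object","properties":{"rows":{"type":"array"},"fingers":{"type":"number"},"newtons":{"type":"number"}},"required":["rows"]}

```bash
mkdir -p pics; ls
python3 - <<'E'
from bench import r
import cv2,numpy as np
np.set_printoptions(precision=4,suppress=True)
o=r.get_obs();print(o, r.tips_ahead)
for n in("scene","side","wrist"):
    p=r.camera_params(n);print(n,p)
    f=r.grab_frame(n);cv2.imwrite(f"pics/{n}0.png",f)
E
```

```text
pics
{'clock': 0.0, 'joints': array([-1.4531,  0.4778,  0.0223,  1.5564, -0.0115,  1.1093, -0.0831]), 'qvel': array([-0.0004, -0.0005, -0.0006,  0.0019, -0.0003, -0.0012,  0.0004]), 'tau': array([ -0.0001, -59.6472,   1.6079, -28.1193,   0.0125,   0.0096,
        -0.    ]), 'tcp_pos': array([0.151 , 0.6573, 0.2443]), 'orientation': array([-0.3537, -3.1215,  0.0028]), 'contact_force': array([0.9045, 0.3239, 0.09  ]), 'moment': array([-0.0324,  0.0057,  0.0258]), 'gripper_force': 0.0, 'grip_width': 0.08506333333186768} 0.014
scene {'fx': 502.9471054687487, 'fy': 502.9471054687487, 'cx': 279.2912610723851, 'cy': 211.7163086115945, 'k1': -0.13243148734964486, 'world_from_camera': array([[-0.6743,  0.5357, -0.5082,  1.2706],
       [ 0.7384,  0.4865, -0.4669,  0.6347],
       [-0.0029, -0.6901, -0.7237,  1.0904],
       [ 0.    ,  0.    ,  0.    ,  1.    ]])}
side {'fx': 508.99940276522375, 'fy': 508.99940276522375, 'cx': 281.58436908350257, 'cy': 206.40767016058808, 'k1': -0.009458056756281186, 'world_from_camera': array([[ 0.996 , -0.0646,  0.0623,  0.5185],
       [-0.0876, -0.5508,  0.83  , -1.0323],
       [-0.0193, -0.8321, -0.5543,  0.8283],
       [ 0.    ,  0.    ,  0.    ,  1.    ]])}
wrist {'fx': 320.42451289964885, 'fy': 320.42451289964885, 'cx': 276.9053521405045, 'cy': 210.03156336327507, 'k1': -0.06652433104647436, 'world_from_camera': array([[ 0.2239,  0.9222,  0.3153,  0.0697],
       [ 0.9746, -0.2113, -0.074 ,  0.6765],
       [-0.0016,  0.3239, -0.9461,  0.3724],
       [ 0.    ,  0.    ,  0.    ,  1.    ]])}
```

View pics/scene0.png

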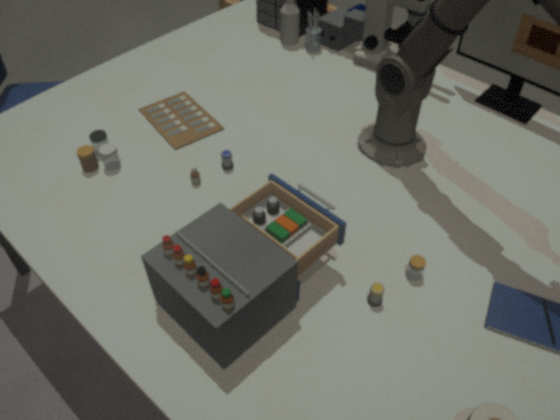

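View pics/side0.png

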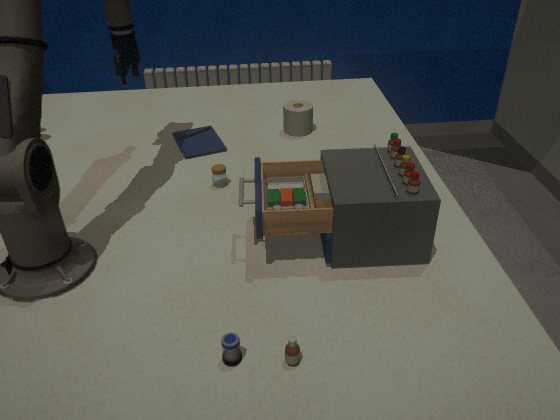

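```bash
cat > h.py <<'E'
import numpy as np,cv2
from bench import r
np.set_printoptions(precision=4,suppress=True)
def ray(p,u,v):
    K=np.array([[p['fx'],0,p['cx']],[0,p['fy'],p['cy']],[0,0,1]])
    s=cv2.undistortPoints(np.array([[[u,v]]],float),K,np.array([p['k1'],0,0,0]))[0,0]
    T=p['world_from_camera'];d=T[:3,:3]@[s[0],s[1],1];return T[:3,3],d/np.linalg.norm(d)
def onz(p,u,v,z):
    c,d=ray(p,u,v);return c+d*(z-c[2])/d[2]
def two(p,a,q,b):
    c,d=ray(p,*a);e,f=ray(q,*b)
    s=np.linalg.lstsq(np.stack([d,-f],1),e-c,rcond=None)[0]
    A,B=c+s[0]*d,e+s[1]*f;return (A+B)/2,np.linalg.norm(A-B)
def blob(im,lo,hi,roi):
    x0,y0,x1,y1=roi;m=cv2.inRange(cv2.cvtColor(im[y0:y1,x0:x1],cv2.COLOR_BGR2HSV),lo,hi)
    n,_,st,ce=cv2.connectedComponentsWithStats(m)
    return [(ce[i]+[x0,y0],st[i]) for i in np.argsort(-st[1:,4])[:3]+1]
E
python3 - <<'E'
from h import *
S=r.camera_params("scene");D=r.camera_params("side")
a=cv2.imread("pics/scene0.png");b=cv2.imread("pics/side0.png")
print(blob(a,(105,80,50),(130,255,255),(215,145,240,172)));print(blob(b,(105,80,50),(130,255,255),(215,328,250,370)))
print("blue",onz(S,227,154,.057),onz(D,231,341,.057))
print("bottle",two(S,(195,172),D,(292,343)))
print("yellow",onz(S,377,288,.057)); print("jar",two(S,(418,262),D,(219,169)))
x=cv2.resize(a[165:285,210:370],None,fx=4.9,fy=4.9,interpolation=cv2.INTER_CUBIC)
y=cv2.resize(b[140:260,225:385],None,fx=4.9,fy=4.9,interpolation=cv2.INTER_CUBIC)
cv2.imwrite("pics/sc.png",x);cv2.imwrite("pics/sd.png",y)
E
```

```text
[(array([225.7 , 152.35]), array([ 8,  6,  6,  4, 20], dtype=int32))]
[(array([229.6316, 338.3895]), array([ 9,  6, 12, 10, 95], dtype=int32)), (array([229.7442, 346.3488]), array([ 7, 14, 17,  8, 43], dtype=int32))]
blue [ 0.4688 -0.3282  0.057 ] [ 0.4647 -0.3405  0.057 ]
bottle (array([ 0.5856, -0.3493,  0.0459]), np.float64(0.003399499697606294))
yellow [0.5752 0.326  0.057 ]
jar (array([0.4314, 0.3584, 0.0534]), np.float64(0.001218035571802383))
```

View pics/sc.png

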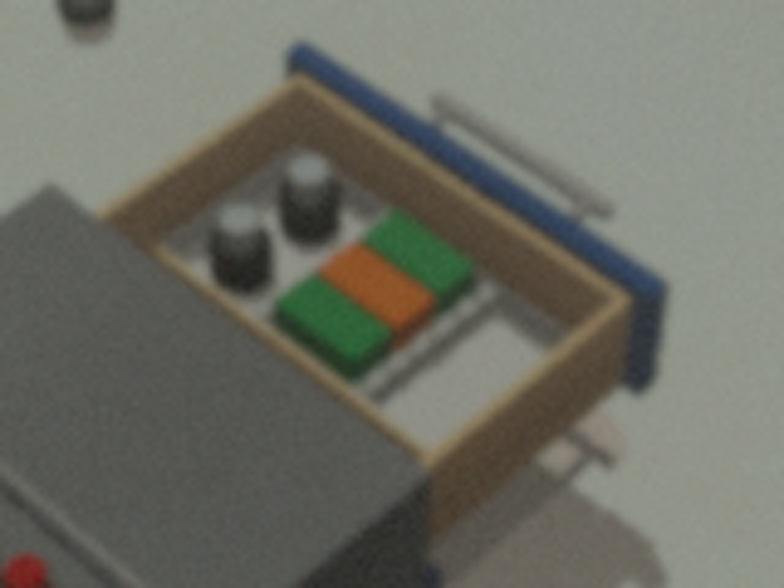

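View pics/sd.png

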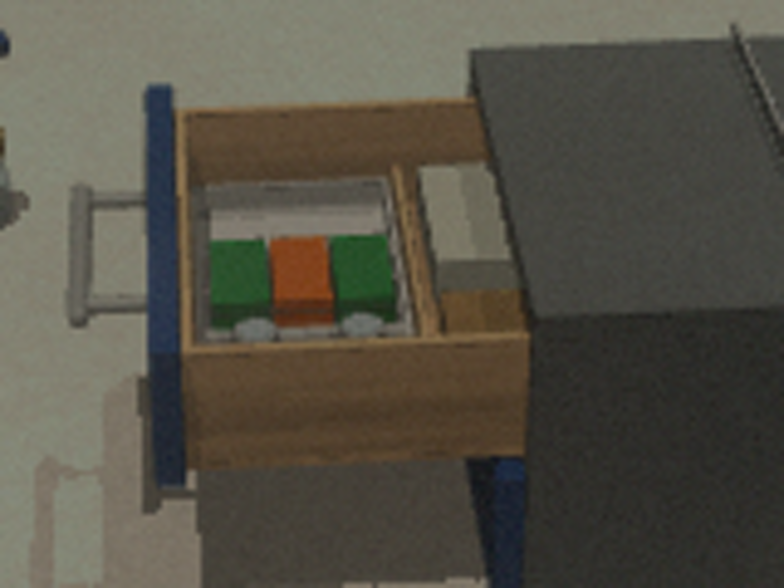

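Run:
```python
from h import *
S=r.camera_params("scene");D=r.camera_params("side")
s=lambda x,y:(210+x/4.9,165+y/4.9)
d=lambda x,y:(225+x/4.9,140+y/4.9)
for n,a,z in [("h-",(437,100),.152),("h+",(608,210),.152),("panel-",(300,43),.178),("panel+",(663,283),.178),("cab+",(430,470),.19),("cab-",(50,185),.19),("mail far",(400,210),.135),("tray corner",(500,290),.123)]:
    print(n,onz(S,*s(*a),z))
for n,a,z in [("h+",(80,188),.152),("h-",(78,318),.152),("panel+",(150,86),.178),("panel-",(150,355),.178),("cab+",(470,50),.19),("cab-",(537,317),.19),("tray floor far corners",(210,205),.11),("",(390,205),.11)]:
    print(n,onz(D,*d(*a),z))
o=r.get_obs();R=cv2.Rodrigues(o['orientation'])[0];print(R)
```

```text
h- [0.5024 0.0026 0.152 ]
h+ [0.5055 0.1253 0.152 ]
panel- [ 0.5398 -0.0657  0.178 ]
panel+ [0.5483 0.1915 0.178 ]
cab+ [0.7238 0.1886 0.19  ]
cab- [ 0.7154 -0.0777  0.19  ]
mail far [0.5672 0.0329 0.135 ]
tray corner [0.567  0.1037 0.123 ]
h+ [0.5012 0.1248 0.152 ]
h- [ 0.4974 -0.0016  0.152 ]
panel+ [0.5427 0.1866 0.178 ]
panel- [ 0.5308 -0.0763  0.178 ]
cab+ [0.7199 0.1842 0.19  ]
cab- [ 0.7101 -0.0835  0.19  ]
tray floor far corners [0.5723 0.169  0.11  ]
 [0.6725 0.1569 0.11  ]
[[-0.9746  0.2239 -0.0002]
 [ 0.2239  0.9746 -0.0014]
 [-0.0001 -0.0014 -1.    ]]
```

```bash
cat >> h.py <<'E'
def plan(pts):
    o=r.get_obs();R=cv2.Rodrigues(o['orientation'])[0]
    print("t",o['clock'],o['tcp_pos'],"xang",np.degrees(np.arctan2(R[1,0],R[0,0])),o['joints'],o['contact_force'],o['grip_width'])
    for p in pts: print(np.round(100*R.T@(np.array(p)-o['tcp_pos']),1))
E
python3 - <<'E'
from h import *
plan([(.19,.62,.29),(.22,.59,.33),(.28,.56,.37),(.33,.53,.40),(.38,.48,.40),(.42,.43,.40),(.46,.38,.40),(.49,.33,.40),(.51,.27,.40),(.52,.21,.40)])
E
```

```text
t 0.15 [0.1511 0.6574 0.2445] xang 167.0613973964382 [-1.4531  0.4776  0.0224  1.5562 -0.0115  1.1093 -0.0831] [ 0.3951  0.5578 -0.38  ] 0.08502635435106384
[-4.6 -2.8 -4.5]
[-8.2 -5.  -8.5]
[-14.7  -6.6 -12.5]
[-20.3  -8.4 -15.5]
[-26.3 -12.2 -15.5]
[-31.3 -16.2 -15.5]
[-36.3 -20.1 -15.5]
[-40.4 -24.3 -15.5]
[-43.7 -29.7 -15.5]
[-46.  -35.4 -15.5]
```

Request:
move_arm --rows '[-4.6, -2.8, -4.5, 8, -8.2, -5, -8.5, 16, -14.7, -6.6, -12.5, 24, -20.3, -8.4, -15.5, 32, -26.3, -12.2, -15.5, 40, -31.3, -16.2, -15.5, 48, -36.3, -20.1, -15.5, 56, -40.4, -24.3, -15.5, 64, -43.7, -29.7, -15.5, 72, -46, -35.4, -15.5, 79]'

```text
clock: 1.4
tcp_pos: [0.5153, 0.2317, 0.3999]
orientation: [2.264, 2.178, -0.001]
contact_force: [1.3, -0.2, -1.4]
grip_width: 0.0854
gripper_force: 0.0
```

Run:
```python
from h import *
p=r.camera_params("wrist");print(p['world_from_camera'])
cv2.imwrite("pics/w1.png",r.grab_frame("wrist"))
plan([(.55,.15,.40),(.56,.09,.40),(.56,.03,.40),(.55,-.03,.40),(.54,-.09,.40),(.52,-.14,.38),(.50,-.20,.35),(.48,-.25,.32),(.47,-.29,.28),(.467,-.30,.25)])
```

```text
[[ 0.9993 -0.0364 -0.0126  0.5186]
 [-0.0386 -0.9452 -0.3241  0.3155]
 [-0.0001  0.3244 -0.9459  0.5279]
 [ 0.      0.      0.      1.    ]]
t 1.45 [0.5177 0.2209 0.4007] xang 86.81450881303212 [-0.947   0.187   0.5145  1.6403 -0.0898  1.3394 -0.4749] [ 1.1642 -7.9601 -0.5657] 0.08567468943838628
[-6.9  3.6  0.1]
[-12.8   5.    0.1]
[-18.8   5.3   0.2]
[-24.9   4.6   0.2]
[-30.9   4.    0.2]
[-36.    2.2   2.2]
[-42.1   0.6   5.2]
[-47.2  -1.2   8.3]
[-51.2  -1.9  12.3]
[-52.2  -2.2  15.3]
```

View pics/w1.png

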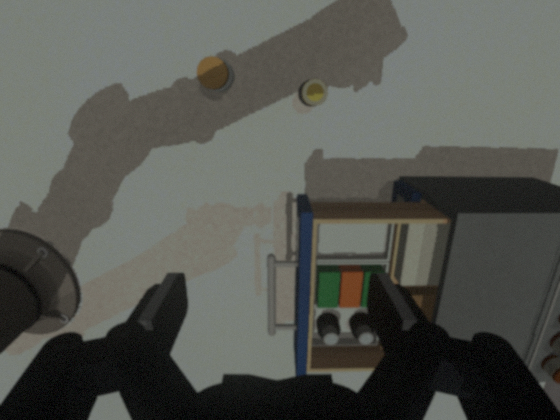

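Request:
move_arm --rows '[-6.9, 3.6, 0, 0, -12.8, 5, 0, 0, -18.8, 5.3, 0, 0, -24.9, 4.6, 0, 0, -30.9, 4, 0, 0, -36, 2.2, 2, 0, -42, 0.6, 5, 0, -47, -1.2, 8, 0, -50, -2.2, 12, 0, -50, -2.2, 12, 0]'

```text
clock: 2.7
tcp_pos: [0.472, -0.2671, 0.2775]
orientation: [-2.262, -2.174, 0.006]
contact_force: [0.9, 1.5, 0.2]
grip_width: 0.0854
gripper_force: 0.0
```

Run:
```python
from h import *
p=r.camera_params("wrist");print(p['world_from_camera'])
f=r.grab_frame("wrist");cv2.imwrite("pics/w2.png",f)
plan([])
print(blob(f,(105,80,40),(130,255,255),(0,0,560,420)))
```

```text
[[ 0.9992 -0.0356 -0.0186  0.4761]
 [-0.0397 -0.9456 -0.3229 -0.1836]
 [-0.0061  0.3233 -0.9463  0.4055]
 [ 0.      0.      0.      1.    ]]
t 2.75 [ 0.4743 -0.2658  0.2791] xang 87.89894680720163 [-0.2339  0.2789  0.7733  1.8675 -0.2182  1.0848  0.5869] [-0.224   0.528  -0.1443] 0.08553686232933748
[(array([273.7153, 237.9763]), array([264, 229,  20,  19, 295], dtype=int32))]
```

View pics/w2.png

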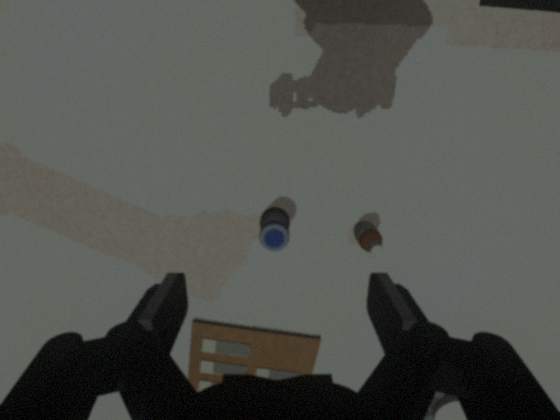

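Run:
```python
from h import *
p=r.camera_params("wrist")
print("blue dot",onz(p,273.7,238,.06))
S=r.camera_params("scene");D=r.camera_params("side")
print("scene",onz(S,225.7,152.4,.06),"side",onz(D,229.6,338.4,.06))
w=cv2.imread("pics/w1.png")
q=dict(p);q['world_from_camera']=np.array([[.9993,-.0364,-.0126,.5186],[-.0386,-.9452,-.3241,.3155],[-.0001,.3244,-.9459,.5279],[0,0,0,1]])
g=cv2.cvtColor(w,cv2.COLOR_BGR2GRAY)
print(g[238,300:400:2]);print(g[195:275:2,350])
for n,a,z in[("panel top",(300,285),.178),("floor l",(319,250),.109),("floor r",(388,250),.109),("floor bottom",(350,256),.109),("wall top",(350,260),.124),("side top in",(350,220),.178),("side top out",(350,203),.178),("h+",(271,257),.152),("h-",(270,332),.152),("yellow",(315,91),.06),("jar",(212,70),.062)]:
    print(n,onz(q,*a,z))
```

```text
blue dot [ 0.4673 -0.3354  0.06  ]
scene [ 0.4685 -0.3343  0.06  ] side [ 0.4622 -0.3363  0.06  ]
[ 42  49  49  47  44  51  83 108  96  93 118 122 118 124 122 122 124 121
 121 121 123 122 121 122 122 120 124 124 122 121 119 122 123 121 121 121
 122 122 120 122 121 122 114  82  60  98  89  56  92  91]
[ 83  77  69  61  52  46  47  43  48  52  51  57  90 106 113 119 123 123
 123 126 121 124 125 122 121 120 122 123 115  87  75  55  83 103  97  55
  37  40  49  71]
panel top [0.5392 0.0947 0.178 ]
floor l [0.5715 0.1085 0.109 ]
floor r [0.6725 0.1042 0.109 ]
floor bottom [0.617  0.0969 0.109 ]
wall top [0.6137 0.0984 0.124 ]
side top in [0.599 0.18  0.178]
side top out [0.5983 0.2009 0.178 ]
h+ [0.5034 0.1221 0.152 ]
h- [0.4965 0.0012 0.152 ]
yellow [0.5717 0.3269 0.06  ]
jar [0.4322 0.3598 0.062 ]
```

Run:
```python
from h import *
plan([(.467,-.335,.20),(.467,-.335,.10),(.467,-.335,.033)])
```

```text
t 2.75 [ 0.4743 -0.2658  0.2791] xang 87.89894680720163 [-0.2339  0.2789  0.7733  1.8675 -0.2182  1.0848  0.5869] [-0.224   0.528  -0.1443] 0.08553686232933748
[-6.9 -0.4  7.9]
[-7.  -0.4 17.9]
[-7.  -0.4 24.6]
```

Request:
move_arm --rows '[-4, -0.2, 4, 0, -7, -0.4, 8, 0, -7, -0.4, 12, 0, -7, -0.4, 15, 0, -7, -0.4, 15, 0, -7, -0.4, 15, 0]'

```text
clock: 3.5
tcp_pos: [0.471, -0.3348, 0.1319]
orientation: [2.255, 2.184, 0.002]
contact_force: [0.5, 0.3, 0.5]
grip_width: 0.0854
gripper_force: 0.0
```

Run:
```python
from h import *
p=r.camera_params("wrist");f=r.grab_frame("wrist");cv2.imwrite("pics/w3.png",f)
for c,s in blob(f,(105,80,40),(130,255,255),(0,0,560,420)): print(c,s,onz(p,*c,.06))
plan([(.467,-.335,.08),(.467,-.335,.033)])
```

```text
[266.8143 233.1444] [249 217  36  33 921] [ 0.4643 -0.3359  0.06  ]
[263.5455 206.6364] [261 206   6   3  11] [ 0.463  -0.3169  0.06  ]
[275.5 207.5] [273 207   6   3   8] [ 0.4708 -0.3178  0.06  ]
t 3.55 [ 0.471  -0.3351  0.1322] xang 88.13964807018296 [ 0.0143  0.5308  0.6629  1.9274 -0.4382  0.8272  0.8807] [0.4694 0.0251 0.0545] 0.08569309781375288
[ 0.  -0.4  5.2]
[ 0.  -0.4  9.9]
```

View pics/w3.png

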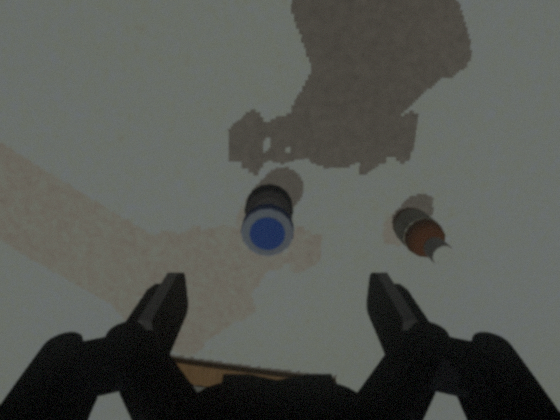

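Request:
move_arm --rows '[-0.1, -0.6, 3, 0, -0.1, -0.6, 6, 0, -0.1, -0.6, 8.5, 0, -0.1, -0.6, 9.9, 0, -0.1, -0.6, 9.9, 0, -0.1, -0.6, 9.9, 0]'

```text
clock: 4.3
tcp_pos: [0.464, -0.3363, 0.0325]
orientation: [2.257, 2.182, 0.001]
contact_force: [0.6, -0.6, 0.6]
grip_width: 0.085
gripper_force: 0.0
```

Request:
move_arm --rows '[0, 0, 0, 0, 0, 0, 0, 0, 0, 0, 0, 0, 0, 0, 0, 0, 0, 0, 0, 0, 0, 0, 0, 0, 0, 0, 0, 0, 0, 0, 0, 0]' --fingers 0 --newtons 30

```text
clock: 5.3
tcp_pos: [0.4635, -0.3358, 0.0317]
orientation: [2.258, 2.183, 0.001]
contact_force: [-0.3, 1.7, 5.9]
grip_width: 0.0353
gripper_force: 29.6
```

Run:
```python
from h import *
plan([(.467,-.335,.2),(.47,-.30,.30)])
```

```text
t 5.3 [ 0.4635 -0.3358  0.0317] xang 88.06341042655467 [ 0.1137  0.6687  0.5413  1.9786 -0.5607  0.6451  0.9856] [-0.331   1.6559  5.8824] 0.03534488859762407
[  0.1   0.4 -16.8]
[  3.6   0.5 -26.8]
```

Request:
move_arm --rows '[0, 0, -2, 0, 0, 0, -6, 0, 0, 0, -12, 0, 0, 0, -18, 0, 2, 1, -23, 0, 6, 2, -26, 0, 11, 4, -28, 0, 16, 6, -28, 0, 22, 8, -28, 0, 22, 8, -28, 0]'

```text
clock: 6.55
tcp_pos: [0.5522, -0.1123, 0.3114]
orientation: [-2.247, -2.193, -0.002]
contact_force: [0.2, 0.3, -1.5]
grip_width: 0.0355
gripper_force: 30.3
```

Run:
```python
from h import *
plan([(.617,.132,.28),(.617,.132,.22),(.617,.132,.141)])
```

```text
t 6.55 [ 0.5522 -0.1123  0.3114] xang 88.60842619121485 [-0.5125  0.281   0.7519  1.783  -0.2102  1.1597  0.2804] [ 0.1666  0.2626 -1.5244] 0.0354895004610382
[24.6  5.9  3.2]
[24.6  5.9  9.2]
[24.5  5.9 17.1]
```

Request:
move_arm --rows '[5, 1, 0, 0, 10, 2, 0, 0, 15, 3, 0, 0, 20, 5, 0, 0, 24.5, 5.9, 0, 0, 24.5, 5.9, 0, 0, 24.5, 5.9, 0, 0, 24.5, 5.9, 0, 0]'

```text
clock: 7.55
tcp_pos: [0.6178, 0.1218, 0.3118]
orientation: [2.262, 2.179, -0.0]
contact_force: [0.4, -0.1, -1.9]
grip_width: 0.0355
gripper_force: 30.4
```

Run:
```python
from h import *
p=r.camera_params("wrist");print(p['world_from_camera'])
f=r.grab_frame("wrist");cv2.imwrite("pics/w4.png",f)
plan([(.617,.132,.22),(.617,.132,.141)])
```

```text
[[ 0.9993 -0.0351 -0.0118  0.6209]
 [-0.0371 -0.9453 -0.324   0.2056]
 [ 0.0002  0.3242 -0.946   0.4398]
 [ 0.      0.      0.      1.    ]]
t 7.6 [0.6178 0.1221 0.3118] xang 87.89493294056366 [-0.7788  0.402   0.6658  1.6244 -0.2615  1.2059 -0.0945] [-0.3338  0.3607 -0.7824] 0.035561379650848754
[ 1.  -0.1  9.2]
[ 1.  -0.1 17.1]
```

View pics/w4.png

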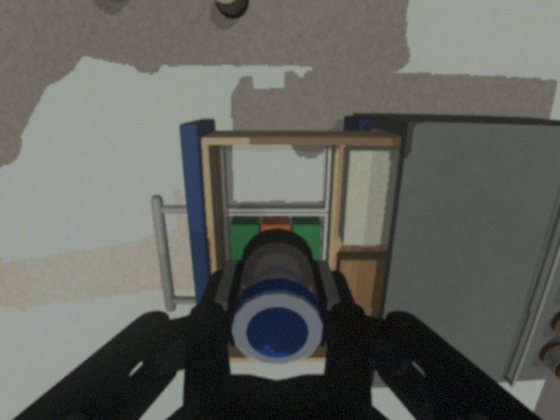

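Run:
```python
from h import *
p=r.camera_params("wrist")
g=cv2.cvtColor(cv2.imread("pics/w4.png"),cv2.COLOR_BGR2GRAY)
print(g[180,196:240]);print(g[180,315:350]);print(g[125:225:1,275])
for n,a,z in[("floor l",(231,180),.109),("floor r",(326,180),.109),("floor -y",(277,205),.109),("wall tops",(277,210),.124),("rim in",(275,145),.178),("rim in low",(275,145),.165),("rim out",(275,133),.178),("panel in",(214,180),.178),("panel out",(184,180),.178),("cab",(395,220),.19)]:
    print(n,onz(p,*a,z))
```

```text
[ 61  59  57  57  47  43  58  88 115 129 135 136 133 121 100  71  57  57
  57  58  59  54  55  55  63  76  86  95  86  74  78  91  99  99 100 103
 109 132 148 155 153 154 153 155]
[151 151 153 153 154 155 150 144 138 119 100 105 129 142 130 100  81  83
 106 127 134 132 119 113 113 113 103  84  75  69  71  76  97 122 139]
[108 107 111 107 100  83  72  65  63  64  66  70  83  94  97  96  95  96
 104 117 133 139 141 139 143 148 150 153 155 155 153 152 153 152 154 154
 157 155 155 155 155 153 154 155 153 152 156 151 156 154 153 155 153 155
 153 152 155 154 151 154 154 154 155 156 153 155 153 154 156 154 158 154
 153 153 147 130 112 102 101  96  87  76  77  97 125 138 131 118 128 137
 121  86  62  50  52  49  52  47  51  67]
floor l [0.5694 0.1281 0.109 ]
floor r [0.67   0.1244 0.109 ]
floor -y [0.6171 0.0984 0.109 ]
wall tops [0.6171 0.0978 0.124 ]
rim in [0.6181 0.172  0.178 ]
rim in low [0.618  0.1703 0.165 ]
rim out [0.6185 0.1815 0.178 ]
panel in [0.5659 0.1449 0.178 ]
panel out [0.5405 0.1459 0.178 ]
cab [0.7167 0.1079 0.19  ]
```

Request:
move_arm --rows '[1.1, 0.1, 2, 0, 1.1, 0.1, 5, 0, 1.1, 0.1, 8, 0, 1.1, 0.1, 11, 0, 1.1, 0.1, 14, 0, 1.1, 0.1, 15.5, 0, 1.1, 0.1, 16.1, 0, 1.1, 0.1, 16.1, 0, 1.1, 0.1, 16.1, 0]'

```text
clock: 8.72
tcp_pos: [0.62, 0.1353, 0.1514]
orientation: [2.258, 2.183, 0.003]
contact_force: [-0.2, -0.2, -0.5]
grip_width: 0.0352
gripper_force: 30.4
```

Request:
move_arm --rows '[0, 0, 0.2, 0, 0, 0, 0.4, 0, 0, 0, 0.6, 0, 0, 0, 0.7, 0, 0, 0, 0.7, 0]'

```text
clock: 9.35
tcp_pos: [0.6192, 0.1352, 0.1431]
orientation: [-2.259, -2.183, 0.0]
contact_force: [0.1, -0.4, -1.5]
grip_width: 0.0352
gripper_force: 30.4
```

Request:
move_arm --rows '[0, 0, 0.1, 0, 0, 0, 0.1, 0, 0, 0, 0.2, 0, 0, 0, 0.2, 0]'

```text
clock: 9.85
tcp_pos: [0.6192, 0.1352, 0.1412]
orientation: [-2.259, -2.183, 0.0]
contact_force: [-0.7, -0.4, -0.5]
grip_width: 0.0356
gripper_force: 30.4
```

Request:
move_arm --rows '[0, 0, 0.1, 0, 0, 0, 0.1, 0, 0, 0, 0.2, 0, 0, 0, 0.2, 0]'

```text
clock: 10.35
tcp_pos: [0.6197, 0.1352, 0.1397]
orientation: [2.259, 2.183, 0.001]
contact_force: [-0.1, 0.1, 2.5]
grip_width: 0.0354
gripper_force: 30.5
```

Request:
move_arm --rows '[0, 0, 0.1, 0, 0, 0, 0.1, 0, 0, 0, 0.1, 0]'

```text
clock: 10.72
tcp_pos: [0.6205, 0.1352, 0.1397]
orientation: [2.258, 2.182, 0.004]
contact_force: [-0.1, -0.2, 8.0]
grip_width: 0.0351
gripper_force: 31.2
```

Request:
move_arm --rows '[0, 0, -0.1, 0, 0, 0, -0.1, 0]'

```text
clock: 10.98
tcp_pos: [0.6198, 0.1352, 0.1397]
orientation: [2.258, 2.183, 0.001]
contact_force: [1.2, -0.8, 4.6]
grip_width: 0.0357
gripper_force: 30.5
```

Request:
move_arm --rows '[0, 0, 0, 0, 0, 0, 0, 0, 0, 0, 0, 0, 0, 0, 0, 0, 0, 0, 0, 0, 0, 0, 0, 0]' --fingers 0.68

```text
clock: 11.72
tcp_pos: [0.6193, 0.1352, 0.1393]
orientation: [-2.259, -2.183, 0.0]
contact_force: [-0.9, -0.5, 0.2]
grip_width: 0.0583
gripper_force: 0.0
```

Request:
move_arm --rows '[0, 0, -1, 0, 0, 0, -3, 0, 0, 0, -6, 0, 0, 0, -10, 0, 0, 0, -14, 0, 0, 0, -17, 0, 0, 0, -17, 0, 0, 0, -17, 0]'

```text
clock: 12.72
tcp_pos: [0.619, 0.1352, 0.3095]
orientation: [-2.259, -2.183, -0.0]
contact_force: [0.8, 0.4, -0.1]
grip_width: 0.0581
gripper_force: 0.0
```

Run:
```python
from h import *
p=r.camera_params("wrist")
f=r.grab_frame("wrist");cv2.imwrite("pics/w5.png",f)
for c,s in blob(f,(105,80,40),(130,255,255),(220,120,330,330)): print(c,s,onz(p,*c,.169))
h=np.array([.5005,.0625])
plan([(.43,.065,.30),(.43,.065,.155)])
```

```text
[277.6959 201.1485] [ 44  69  28  26 559] [0.6197 0.1353 0.169 ]
t 12.775 [0.6187 0.1352 0.3088] xang 88.06585109029048 [-0.7928  0.4119  0.6631  1.6183 -0.2672  1.2051 -0.1075] [-0.1778 -0.2035 -0.1265] 0.058335590105879666
[ -7.7 -18.6   0.9]
[ -7.7 -18.6  15.4]
```

View pics/w5.png

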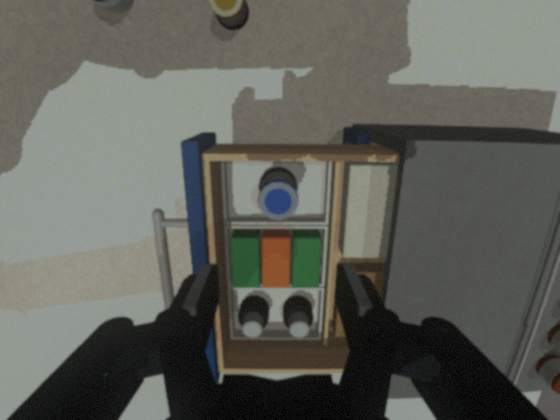

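Request:
move_arm --rows '[-2, -5, 0, 0, -4, -10, 0, 0, -7, -14, 0, 0, -7.6, -16.6, 0, 0, -7.6, -16.6, 4, 0, -7.6, -16.6, 8, 0, -7.6, -16.6, 12, 0, -7.6, -16.6, 15.8, 0, -7.6, -16.6, 15.8, 0, -7.6, -16.6, 15.8, 0]' --fingers 0

```text
clock: 14.02
tcp_pos: [0.4512, 0.0647, 0.1521]
orientation: [2.259, 2.183, 0.0]
contact_force: [0.6, 0.5, 0.9]
grip_width: -0.0002
gripper_force: 0.0
```

Run:
```python
from h import *
plan([(.5005,.063,.152)])
```

```text
t 14.025 [0.4512 0.0647 0.1521] xang 88.03534442560894 [-0.8486  0.2875  0.6724  2.186  -0.2631  0.7453 -0.0354] [0.6208 0.4617 0.9492] -0.00022476622349971426
[-0.   4.9  0. ]
```

Request:
move_arm --rows '[0, 0.5, 0, 0, 0, 1, 0, 0, 0, 1.4, 0, 0, 0, 1.8, 0, 0, 0, 2.2, 0, 0, 0, 2.6, 0, 0, 0, 3, 0, 0, 0, 3.4, 0, 0, 0, 3.8, 0, 0, 0, 4.2, 0, 0]'

```text
clock: 15.28
tcp_pos: [0.4928, 0.0634, 0.1512]
orientation: [-2.258, -2.183, 0.001]
contact_force: [-1.5, 0.4, 0.3]
grip_width: -0.0002
gripper_force: 0.6
```

Request:
move_arm --rows '[0, 0.5, 0, 0, 0, 1.1, 0, 0, 0, 1.7, 0, 0, 0, 2.3, 0, 0, 0, 2.9, 0, 0, 0, 3.5, 0, 0, 0, 4.1, 0, 0, 0, 4.7, 0, 0, 0, 5.3, 0, 0, 0, 5.9, 0, 0]'

```text
clock: 16.52
tcp_pos: [0.5522, 0.0614, 0.1513]
orientation: [2.259, 2.183, 0.0]
contact_force: [-0.8, -0.9, -0.3]
grip_width: -0.0001
gripper_force: 0.6
```

Run:
```python
from h import *
plan([])
S=r.camera_params("scene")
f=r.grab_frame("scene");cv2.imwrite("pics/sc2.png",cv2.resize(f[130:300,180:400],None,fx=3.5,fy=3.5))
```

```text
t 16.525 [0.5522 0.0614 0.1513] xang 88.05918055188894 [-0.7076  0.4546  0.6267  1.9631 -0.3553  0.8337  0.0797] [-0.8054 -0.9239 -0.2715] -9.759552660102139e-05
```

View pics/sc2.png

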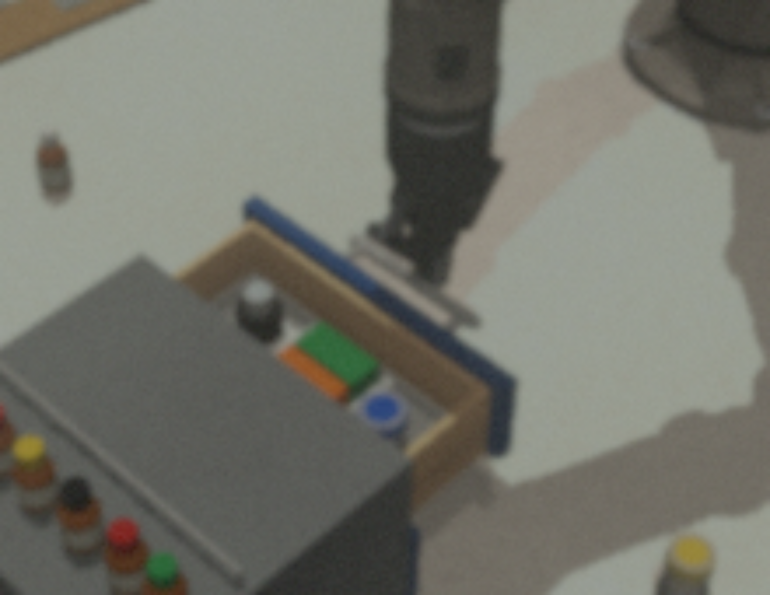

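Request:
move_arm --rows '[0, 0.5, 0, 0, 0, 1.1, 0, 0, 0, 1.7, 0, 0, 0, 2.3, 0, 0, 0, 2.9, 0, 0, 0, 3.5, 0, 0, 0, 4.1, 0, 0, 0, 4.7, 0, 0, 0, 5.2, 0, 0, 0, 5.7, 0, 0]'

```text
clock: 17.82
tcp_pos: [0.609, 0.0595, 0.1513]
orientation: [-2.259, -2.183, 0.0]
contact_force: [-0.4, 0.4, 1.0]
grip_width: -0.0002
gripper_force: 0.6
```

Request:
move_arm --rows '[0, 0.3, 0, 0, 0, 0.6, 0, 0, 0, 0.9, 0, 0, 0, 1.2, 0, 0, 0, 1.5, 0, 0, 0, 1.8, 0, 0, 0, 2.1, 0, 0, 0, 2.4, 0, 0]'

```text
clock: 18.82
tcp_pos: [0.6329, 0.0586, 0.1513]
orientation: [2.259, 2.183, -0.0]
contact_force: [-1.0, -0.5, 0.8]
grip_width: 0.0001
gripper_force: 0.6
```

Request:
move_arm --rows '[0, 0.2, 0, 0, 0, 0.4, 0, 0, 0, 0.6, 0, 0, 0, 0.8, 0, 0, 0, 0.9, 0, 0, 0, 1, 0, 0]'

```text
clock: 19.58
tcp_pos: [0.6427, 0.0584, 0.1512]
orientation: [-2.259, -2.183, 0.0]
contact_force: [-0.5, -0.4, 0.0]
grip_width: 0.0001
gripper_force: 0.5
```

Run:
```python
from h import *
plan([])
p=r.camera_params("side");f=r.grab_frame("side")
for c,s in blob(f,(105,100,40),(130,255,255),(240,130,360,260)): print(c,s)
# left edge of blue panel cast onto z=.17
m=cv2.inRange(cv2.cvtColor(f,cv2.COLOR_BGR2HSV),(105,100,40),(130,255,255))[210:222,280:360];print([280+np.flatnonzero(q)[[0,-1]] for q in m if q.any()])
```

```text
t 19.575 [0.6427 0.0584 0.1512] xang 88.0597103490487 [-0.6069  0.592   0.5977  1.744  -0.4023  0.9306  0.1224] [-0.5486 -0.3575  0.0263] 8.141486267916467e-05
[325.837  203.2283] [ 79  49  12  54 276]
[329.4 239.2] [ 88 106   4   7  15]
[321.2222 176.2222] [79 45  5  3  9]
[array([326, 330]), array([326, 330]), array([325, 329]), array([325, 330]), array([325, 330]), array([326, 330]), array([325, 330]), array([325, 330]), array([327, 330]), array([325, 330]), array([325, 330]), array([325, 329])]
```

Not yet at the stop; continue in small steps until the force rises.

Request:
move_arm --rows '[0, 0.1, 0, 0, 0, 0.2, 0, 0, 0, 0.3, 0, 0, 0, 0.4, 0, 0, 0, 0.4, 0, 0]'

```text
clock: 20.25
tcp_pos: [0.6468, 0.0583, 0.1513]
orientation: [2.259, 2.184, 0.0]
contact_force: [-0.4, 0.4, -0.2]
grip_width: -0.0003
gripper_force: 0.4
```

Request:
move_arm --rows '[0, 0.1, 0, 0, 0, 0.2, 0, 0, 0, 0.3, 0, 0, 0, 0.3, 0, 0]'

```text
clock: 20.75
tcp_pos: [0.6471, 0.0583, 0.1511]
orientation: [-2.255, -2.18, 0.006]
contact_force: [-11.7, 0.5, 8.3]
grip_width: 0.0001
gripper_force: 5.7
```

Request:
move_arm --rows '[0, -0.3, 0, 0, 0, -1, 0, 0, 0, -3, 0, 0, 0, -6, 0, 0, 0, -10, 0, 0, 0, -12, 0, 0, 0, -12, 0, 0]'

```text
clock: 21.62
tcp_pos: [0.5288, 0.0625, 0.1514]
orientation: [-2.258, -2.184, -0.001]
contact_force: [0.4, 0.1, 0.4]
grip_width: -0.0
gripper_force: 0.0
```

Request:
move_arm --rows '[0, 0, -4, 0, 0, 0, -9, 0, 0, 0, -14, 0, 0, 0, -14, 0, 0, 0, -14, 0]'

```text
clock: 22.25
tcp_pos: [0.5302, 0.0624, 0.2911]
orientation: [2.258, 2.183, 0.001]
contact_force: [-0.2, 0.1, -0.3]
grip_width: -0.0
gripper_force: 0.0
```

Run:
```python
from h import *
plan([])
a=r.grab_frame("scene")[130:330,150:430];b=r.grab_frame("side")[130:290,200:440]
a=cv2.resize(a,(400,286));b=cv2.resize(b,(400,267))
w=cv2.resize(r.grab_frame("wrist"),(400,300))
im=np.zeros((590,800,3),np.uint8);im[:286,:400]=a;im[:267,400:]=b;im[290:,:400]=w
cv2.imwrite("pics/end.png",im)
```

```text
t 22.25 [0.5302 0.0624 0.2911] xang 88.06970310915706 [-0.851   0.2337  0.7384  1.875  -0.1761  1.098  -0.0792] [-0.1565  0.1328 -0.3101] -3.855312149900442e-05
```

View pics/end.png

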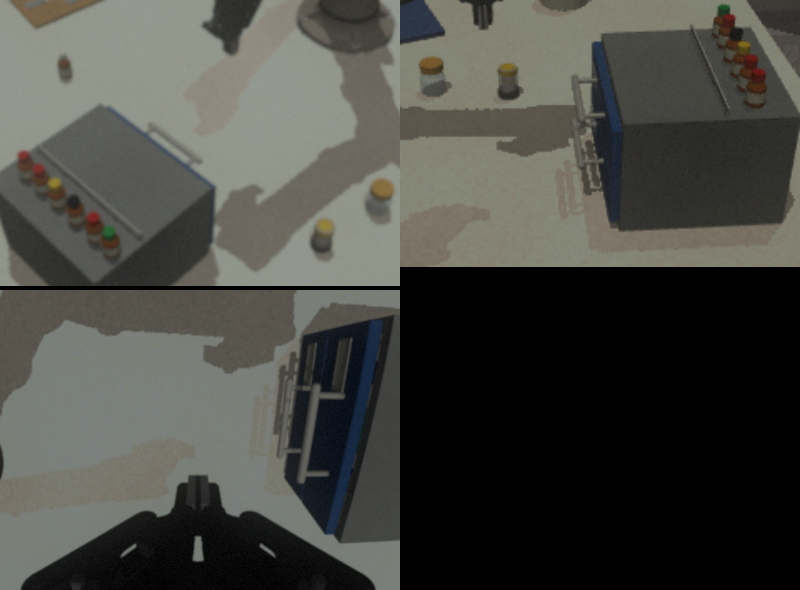

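```bash
python3 -c "
from bench import r
print(r.hand_in())"
```

```text
the job is handed in; nothing more can be done
None
```

The blue capsule was set down upright in the empty tray and last seen standing with the drawer partly closed; I then slid the drawer to its stop, flush with the lower one, and handed in at about 22 s, but I viewed 11 pictures against the limit of 10.

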